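Lower the row of drop feet along a glued leather edge

TASK

A leather panel has just been glued to the board, and six hinged brass feet stand open in a curved row along its edge. Run your closed fingertips lightly along the row, starting at the end the feet lean towards, so that you tip them over one after another and all six lie flat on the edge. Be gentle, do not touch the wet leather or shift or lift the board, leave the other things where they stand, and finish with the hand clear.

Things in the scene. Friction and masses are not known exactly. Their poses are not given: they have to be found in the camera images.
- board: loose plywood gluing board on the table, 18 mm thick, 1.2 kg. Origin on its underside; it reaches from x = -145 to +75 mm and y = -150 to +150 mm. z up; the -x side faces the robot. The feet's six hinges lie on a 110 mm arc round the origin: foot n at (-110 cos a, 110 sin a) mm in x, y with a = 0.90, 0.54, 0.18, -0.18, -0.54, -0.90 rad, so foot 1 is at the +y end.
- panel: half-moon brown leather panel, 3 mm thick, glued flat on the board, its top 21 mm above the table. Origin on the board's top, 18 mm above the board's origin. Its curved edge is about 100 mm from there, on the board's -x side, just under the inner ends of the feet. Its glue is wet: not to be touched.
- foot1 (a joint): swing of foot 1 in rad: 0 = standing open, leaning 15 degrees back towards the foot-1 end against its stop; 1.83 = lying flat. Swings freely: a push under 0.3 N along the row, from foot 1 towards foot 6, brings it past upright (0.26), then it falls flat by its own weight and stays. It cannot fold the other way.
- foot1_hinge (a point): middle of foot 1's hinge pin, 24 mm above the table. Brass slab 22 mm wide across the row, 6 mm thick, reaching 29 mm from the pin. Open: top about 53 mm above the table, overhanging the pin by 10 mm towards the foot-1 end. Flat: stretches 29 mm onward along the row, top 27 mm above the table. Pins are 39 mm apart; small hinge blocks beside each, 26 mm high above the table.
- foot2 (a joint): swing of foot 2 in rad: 0 = standing open, leaning 15 degrees back towards the foot-1 end against its stop; 1.83 = lying flat. Swings freely: a push under 0.3 N along the row, from foot 1 towards foot 6, brings it past upright (0.26), then it falls flat by its own weight and stays. It cannot fold the other way.
- foot2_hinge (a point): middle of foot 2's hinge pin, 24 mm above the table. Brass slab 22 mm wide across the row, 6 mm thick, reaching 29 mm from the pin. Open: top about 53 mm above the table, overhanging the pin by 10 mm towards the foot-1 end. Flat: stretches 29 mm onward along the row, top 27 mm above the table. Pins are 39 mm apart; small hinge blocks beside each, 26 mm high above the table.
- foot3 (a joint): swing of foot 3 in rad: 0 = standing open, leaning 15 degrees back towards the foot-1 end against its stop; 1.83 = lying flat. Swings freely: a push under 0.3 N along the row, from foot 1 towards foot 6, brings it past upright (0.26), then it falls flat by its own weight and stays. It cannot fold the other way.
- foot3_hinge (a point): middle of foot 3's hinge pin, 24 mm above the table. Brass slab 22 mm wide across the row, 6 mm thick, reaching 29 mm from the pin. Open: top about 53 mm above the table, overhanging the pin by 10 mm towards the foot-1 end. Flat: stretches 29 mm onward along the row, top 27 mm above the table. Pins are 39 mm apart; small hinge blocks beside each, 26 mm high above the table.
- foot4 (a joint): swing of foot 4 in rad: 0 = standing open, leaning 15 degrees back towards the foot-1 end against its stop; 1.83 = lying flat. Swings freely: a push under 0.3 N along the row, from foot 1 towards foot 6, brings it past upright (0.26), then it falls flat by its own weight and stays. It cannot fold the other way.
- foot4_hinge (a point): middle of foot 4's hinge pin, 24 mm above the table. Brass slab 22 mm wide across the row, 6 mm thick, reaching 29 mm from the pin. Open: top about 53 mm above the table, overhanging the pin by 10 mm towards the foot-1 end. Flat: stretches 29 mm onward along the row, top 27 mm above the table. Pins are 39 mm apart; small hinge blocks beside each, 26 mm high above the table.
- foot5 (a joint): swing of foot 5 in rad: 0 = standing open, leaning 15 degrees back towards the foot-1 end against its stop; 1.83 = lying flat. Swings freely: a push under 0.3 N along the row, from foot 1 towards foot 6, brings it past upright (0.26), then it falls flat by its own weight and stays. It cannot fold the other way.
- foot5_hinge (a point): middle of foot 5's hinge pin, 24 mm above the table. Brass slab 22 mm wide across the row, 6 mm thick, reaching 29 mm from the pin. Open: top about 53 mm above the table, overhanging the pin by 10 mm towards the foot-1 end. Flat: stretches 29 mm onward along the row, top 27 mm above the table. Pins are 39 mm apart; small hinge blocks beside each, 26 mm high above the table.
- foot6 (a joint): swing of foot 6 in rad: 0 = standing open, leaning 15 degrees back towards the foot-1 end against its stop; 1.83 = lying flat. Swings freely: a push under 0.3 N along the row, from foot 1 towards foot 6, brings it past upright (0.26), then it falls flat by its own weight and stays. It cannot fold the other way.
- foot6_hinge (a point): middle of foot 6's hinge pin, 24 mm above the table. Brass slab 22 mm wide across the row, 6 mm thick, reaching 29 mm from the pin. Open: top about 53 mm above the table, overhanging the pin by 10 mm towards the foot-1 end. Flat: stretches 29 mm onward along the row, top 27 mm above the table. Pins are 39 mm apart; small hinge blocks beside each, 26 mm high above the table.
- weight_pot: lidded steel pot used as a weight, 44 mm across, 55 mm tall, standing on the leather inside the arc of feet; origin under its centre. Leave alone.
- spool: wooden thread spool, 34 mm across, 49 mm tall, standing on the leather inside the arc of feet (it and the pot may swap places); origin under its centre. Leave alone.
- glue_bottle: yellow bottle, 52 mm across, 140 mm tall, on the table beside the board's +y side; origin under its centre. Leave alone.
- jar: white jar with black lid, 68 mm across, 60 mm tall, on the table beside the board's -y side; origin under its centre. Leave alone.
- mallet: wooden mallet lying on the table beyond the board's far side, head 54 mm across and 85 mm long, handle 20 mm thick; origin on the table under the head's centre, handle along its own -x for 220 mm. Leave alone.
- awl: small awl lying on the table near the board's +y side, 130 mm long, lower than 35 mm; origin under it. Leave alone.
- cork: standing cork stopper, 22 mm across, 26 mm tall, on the table near the board's -y side; origin under its centre. Leave alone.

How it is judged:
On the way, in this order (a step that is already met when the one before it is completed fails the run):
1. foot 1 has fallen flat, in its turn (value of joint foot1 above 1.65 rad), for 0.05 s.
2. foot 2 has fallen flat, in its turn (value of joint foot2 above 1.65 rad), for 0.05 s.
3. foot 3 has fallen flat, in its turn (value of joint foot3 above 1.65 rad), for 0.05 s.
4. foot 4 has fallen flat, in its turn (value of joint foot4 above 1.65 rad), for 0.05 s.
5. foot 5 has fallen flat, in its turn (value of joint foot5 above 1.65 rad), for 0.05 s.
6. foot 6 has fallen flat, in its turn (value of joint foot6 above 1.65 rad), for 0.05 s.
At the end, for the whole second after the job is handed in: All six feet lie flat (joint over 1.65 rad of 1.83), lowered in order 1 to 6; the board is at rest within 20 mm of where it was, and every bystander within 20 mm of its place (value of joint each of foot1, foot2, foot3, foot4, foot5, foot6 above 1.65 rad and distance of each of board, weight_pot, spool, glue_bottle, jar, mallet, awl, cork from where it was at the start of the episode below 0.02 m and linear speed of board below 0.02 m/s); the robot touches nothing.
It fails at once if the wet leather is touched (over 0.5 N) (contact force between any of the fingers, the arm and panel above 0.5 N).
It fails at once if the board or its feet are pushed or pressed with more than 15 N (contact force between any of the fingers, the arm and board above 15 N).
It fails at once if the board is lifted by 8 mm, or shifted by more than 20 mm (height (world z) of board above 0.008 m or distance of board from where it was at the start of the episode above 0.02 m).
It fails at once if a bystander is lifted, carried, or shifted by more than 20 mm (distance of any of weight_pot, spool, glue_bottle, jar, mallet, awl, cork from where it was at the start of the episode above 0.02 m).
It also fails if it takes over 45 s, if anything falls off the work surface, if the arm or the gripper's body presses on something with over 40 N, if the wrist force passes 120 N, or if a joint passes its speed limit or range.

ROBOT

A 6-joint arm with a two-finger parallel gripper is mounted at the origin on the work surface. World frame = base frame: x ahead of the robot, y to its left, z up, the work surface at z = 0. Lengths are in m, angles in rad, forces in N, time in s.
With the tool pointing down it reaches from about 0.275 to 0.825 m from the base axis. Payload 4.9 kg.
Tool frame: the origin (TCP) lies at the very end of the fingers, on their centre line; the grasp point (between the pads) lies 19 mm behind it (robot.grip_depth is the distance from the TCP to the grasp point, in m); z points along the fingers, y is the line along which they close (so a half turn about z gives the same grasp; the last joint's range is limited). The gripper opens to 85 mm and grips with 20 to 120 N. Pads are 22 mm wide; open, the fingers measure 114 mm over their backs; the gripper's body (76 mm by 85 mm) begins 54 mm behind the grasp point. The pads swing forward as they close: fully open they stand 13 mm farther back than shut.
Start: joints at [0.973, 0.326, -0.193, 1.052, 0, 1.437], TCP at [0.246, 0.492, 0.209] pointing down, gripper open.
Joint ranges: [-2.65, 2.65], [-0.97, 1.79], [-1.3, 1.35], [-1.93, 2.1], [-1.47, 1.37], [-3.14, 3.14]. Speed limits (rad/s): [2.57, 2.57, 3.14, 3.14, 3.14, 3.14].

INTERFACE

Orientations are given as a unit quaternion [x, y, z, w].
In Python, from plant import robot, cams gives the robot as it stands. The module is installed in compiled form; this text tells all that it offers.
- The arm moves only by the tool apply_moves, never from a script. Its arguments are lists of equal length, an entry for each row: "fingers": the gripper's target within -1 to 1 (shut at 1, half-way at 0, fully open at -1); "delta_pos": the shift along the tool's x, y, z as a fraction of full scale, a list of three; "twist": the turn about the tool's z as a fraction of full scale. In form: {"fingers": [fingers, ...], "delta_pos": [[tx, ty, tz], ...], "twist": [twist, ...]}. A call has 1 to 8 rows; each row is the pose to reach, as a shift and turn from the pose commanded when the call began, along the tool's axes at that moment, turning the shorter way round; what a row does not reach only later rows make up. Full scale, the value 1, is 1 m for a shift and 180 degrees for a turn. A row lasts 1/10 s, in which the tool goes at most 50 mm and 8.59 degrees, less where a joint would pass 70% of its speed; a pose out of reach is approached as far as the arm can. A call with a number of a shift or a turn outside -1 to 1 is refused whole. A call with a gripper value outside its range is refused whole. The fingers move at their own pace and stop on an object; "newtons" is the grip in N (left out, the last holds). Time passes only in rows, so rows that repeat a pose let the fingers close. It gives the time, the measured TCP pose, the force, the opening and the grip force at its end, in the units of the state.
- robot.get_obs(): the state, without advancing time (a new reading comes with each control period).
- cams.read_camera(name): name is "scene" or "side" or "wrist"; returns the picture (480x640x3 uint8, red, green, blue); there is no depth.
- cams.camera_model(name): a dict with "K" (3x3 intrinsics, pixels), "D" ([k1, k2, p1, p2, k3] as OpenCV has them; the pictures are not rectified), "rvec" (rotation vector, rad) and "tvec" (3), from world to camera coordinates, as OpenCV has them. Camera axes: x right, y down, z forward; pixel columns grow to the right and rows downward; lengths in m; the calibration is good to about 2 mm. A picture is of the moment at which its call begins: read the wrist's pose just before it. camera_model takes no time and is no camera call; for the wrist camera it gives the pose at the moment of the call.
- robot.finish_job(): hands the job in; it is judged then, once.
The state is a dict: "time": time; "joints": joint angles; "joint_velocities": joint speeds; "joint_torque": joint torques, N m; "tcp_pos": TCP position; "orientation": TCP orientation; "contact_force": force on the tool from outside, world axes, zero at the start; "ft_torque": the same for the moment, N m; "gripper_width": finger opening in m; "finger_force": force on a finger pad.
Only numpy, scipy, OpenCV 4.12 (cv2) and the standard library are available. Lean on these libraries where they do the work, as an engineer would, in place of code of your own. Each camera call takes 0.05 s, during which the arm holds its last target. There are 200 camera calls.

## Working session

There is one attempt and no reset: what is moved stays moved. The work goes in short steps, Python scripts to look and compute and a tool call to move; the robot and the scene stay as the last step left them, time stands still between calls to the robot, and variables do not carry over. Pictures are saved under pics/ and viewed, at most 10 in all, crops included, and the job is handed in when it is done.

Besides the shell and the picture viewer there is one more tool, called after "Call:" as name(argument=value, ...) on one line, values as JSON. apply_moves: Moves the arm, as the interface text tells. Shift numbers are shares of 1 m and turn numbers shares of 180 degrees, none past 1 either way. Its arguments: {"type":"object","properties":{"fingers":{"type":"array"},"delta_pos":{"type":"array"},"twist":{"type":"array"},"newtons":{"type":"number"}},"required":["fingers","delta_pos","twist"]}

```bash
mkdir -p pics
python3 - <<'E'
from plant import robot,cams
import cv2
o=robot.get_obs();print(o['time'],o['tcp_pos'],o['orientation'])
for n in("scene","side"):
    cv2.imwrite(f"pics/{n}0.png",cams.read_camera(n)[:,:,::-1]);print({k:__import__('numpy').round(v,3).tolist() for k,v in cams.camera_model(n).items()})
E
```

```text
0.0 [0.24568667 0.4913993  0.20861573] [ 2.29814588e-01  9.73234066e-01 -7.84706561e-04 -3.04309314e-04]
{'K': [[602.099, 0.0, 317.424], [0.0, 602.099, 241.193], [0.0, 0.0, 1.0]], 'D': [0.016, 0.0, 0.0, 0.0, 0.0], 'rvec': [2.163, 1.08, -0.412], 'tvec': [-0.422, -0.298, 1.298]}
{'K': [[465.292, 0.0, 320.411], [0.0, 465.292, 235.559], [0.0, 0.0, 1.0]], 'D': [-0.103, 0.0, 0.0, 0.0, 0.0], 'rvec': [2.12, -0.541, 0.288], 'tvec': [-0.527, 0.233, 0.706]}
```

View pics/scene0.png

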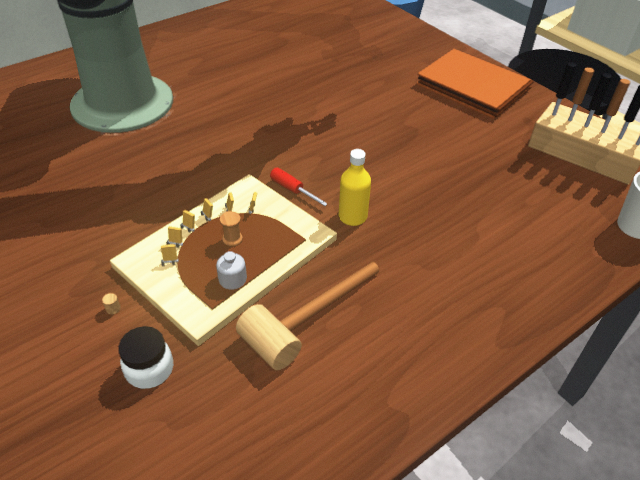

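View pics/side0.png

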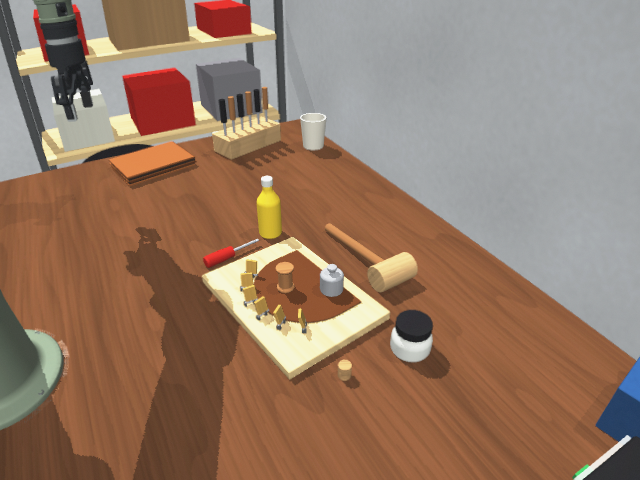

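The scene view shows the board with top corners near (248,177), (112,262), (197,335) and (336,236), with foot 1 near (253,203) and foot 6 near (168,255). The side view shows the corners near (292,240), (204,280), (292,372) and (388,312). Next I measure the board's pose from the rectified top plane in both views.

```bash
cat > h.py <<'E'
import cv2,numpy as np
from plant import robot,cams
def ray(name,uv,z):
    m=cams.camera_model(name);R=cv2.Rodrigues(np.array(m['rvec'],float))[0];t=np.array(m['tvec'],float).ravel()
    p=cv2.undistortPoints(np.array(uv,float).reshape(-1,1,2),np.array(m['K'],float),np.array(m['D'],float)).reshape(-1,2)
    d=np.c_[p,np.ones(len(p))]@R; c=-R.T@t
    return (c+d*((z-c[2])/d[:,2])[:,None])
def proj(name,P):
    m=cams.camera_model(name)
    return cv2.projectPoints(np.array(P,float).reshape(-1,1,3),*[np.array(m[k],float) for k in('rvec','tvec','K','D')])[0].reshape(-1,2)
E
python3 - <<'E'
from h import *
seed={'scene':[(248,177),(112,262),(197,335),(336,236)],'side':[(292,240),(204,280),(292,372),(388,312)]}
for n,s in seed.items():
    im=cv2.imread(f'pics/{n}0.png');h=cv2.cvtColor(im,cv2.COLOR_BGR2HSV)
    m=cv2.inRange(h,(18,30,185),(40,150,255))
    q=np.zeros_like(m);cv2.fillPoly(q,[cv2.convexHull(np.array(s))],255);q=cv2.dilate(q,np.ones((9,9)));m&=q
    cs=cv2.findContours(m,cv2.RETR_EXTERNAL,cv2.CHAIN_APPROX_NONE)[0];c=max(cs,key=cv2.contourArea)
    P=ray(n,c.reshape(-1,2),.018)[:,:2]
    r=cv2.minAreaRect((P*1000).astype(np.float32));print(n,r)
    b=cv2.boxPoints(r)/1000;print(b.round(3).tolist(),proj(n,np.c_[b,[.018]*4]).round(0).tolist())
    print('seed',ray(n,s,.018)[:,:2].round(3).tolist())
E
```

```text
scene ((511.11859130859375, -48.561187744140625), (220.79876708984375, 301.3120422363281), 9.339844703674316)
[[0.3779999911785126, 0.0820000022649765], [0.4269999861717224, -0.2150000035762787], [0.6449999809265137, -0.17900000512599945], [0.5960000157356262, 0.11800000071525574]] [[249.0, 173.0], [108.0, 260.0], [196.0, 340.0], [337.0, 233.0]]
seed [[0.386, 0.075], [0.434, -0.212], [0.637, -0.174], [0.6, 0.111]]
side ((509.17340087890625, -55.92448425292969), (222.24473571777344, 310.10284423828125), 9.309295654296875)
[[0.37400001287460327, 0.07900000363588333], [0.42500001192092896, -0.22699999809265137], [0.6439999938011169, -0.19099999964237213], [0.593999981880188, 0.11500000208616257]] [[200.0, 275.0], [291.0, 378.0], [394.0, 315.0], [292.0, 236.0]]
seed [[0.586, 0.101], [0.378, 0.062], [0.431, -0.218], [0.638, -0.18]]
```

```bash
cat >> h.py <<'E'
yaw=np.deg2rad(9.3);O=np.array([.5445,-.0445])
Rb=np.array([[np.cos(yaw),-np.sin(yaw)],[np.sin(yaw),np.cos(yaw)]])
def B(x,y): return O+Rb@np.array([x,y])
A=[.9,.54,.18,-.18,-.54,-.9]
E
python3 - <<'E'
from h import *
H=[np.r_[B(-.11*np.cos(a),.11*np.sin(a)),.024] for a in A]
T=[np.r_[B(-.11*np.cos(a)+.010*np.sin(a),.11*np.sin(a)+.010*np.cos(a)),.052] for a in A]
print(np.round(H,3).tolist())
for n,(x,y,w,h) in{'scene':(90,160,270,190),'side':(180,170,250,210)}.items():
    im=cv2.imread(f'pics/{n}0.png')[y:y+h,x:x+w];im=cv2.resize(im,None,fx=2.8,fy=2.8,interpolation=cv2.INTER_CUBIC)
    C=[np.r_[B(*p),.018] for p in[(-.145,-.15),(-.145,.15),(.075,.15),(.075,-.15)]]
    for P,c in((H,(0,0,255)),(T,(255,0,0)),(C,(0,255,0))):
        for p in (proj(n,P)+.5-[x,y])*2.8: cv2.circle(im,tuple(int(v) for v in p),3,c,-1)
    cv2.imwrite(f'pics/{n}1.png',im)
    hs=cv2.cvtColor(cv2.imread(f'pics/{n}0.png'),cv2.COLOR_BGR2HSV)
    m=cv2.inRange(hs,(22,200,120),(32,255,255));c=max(cv2.findContours(m,0,1)[0],key=cv2.contourArea);X,Y,W,Hh=cv2.boundingRect(c)
    print(n,'bottle',(X,Y,W,Hh),ray(n,[(X+W/2,Y+Hh-.35*W)],0)[0][:2].round(3))
E
```

```text
[[0.463, 0.029, 0.024], [0.442, -0.004, 0.024], [0.435, -0.043, 0.024], [0.441, -0.081, 0.024], [0.461, -0.116, 0.024], [0.491, -0.141, 0.024]]
scene bottle (340, 165, 31, 60) [0.565 0.184]Traceback (most recent call last):
  File "<stdin>", line 12, in <module>
ValueError: max() iterable argument is empty
```

View pics/scene1.png

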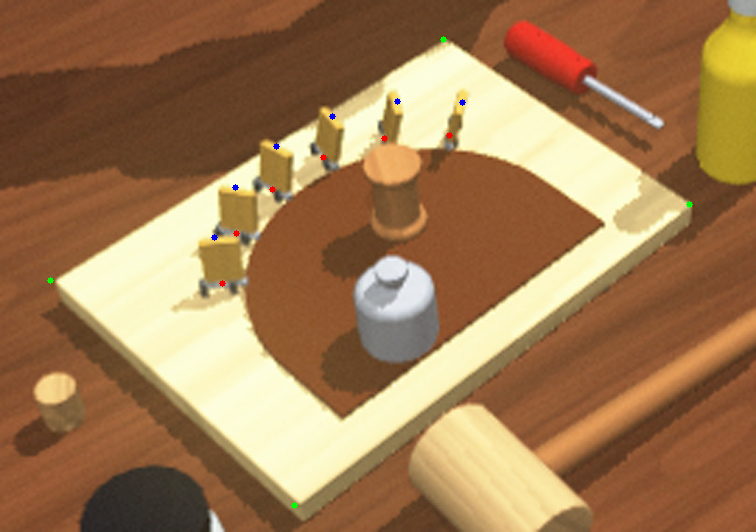

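View pics/side1.png

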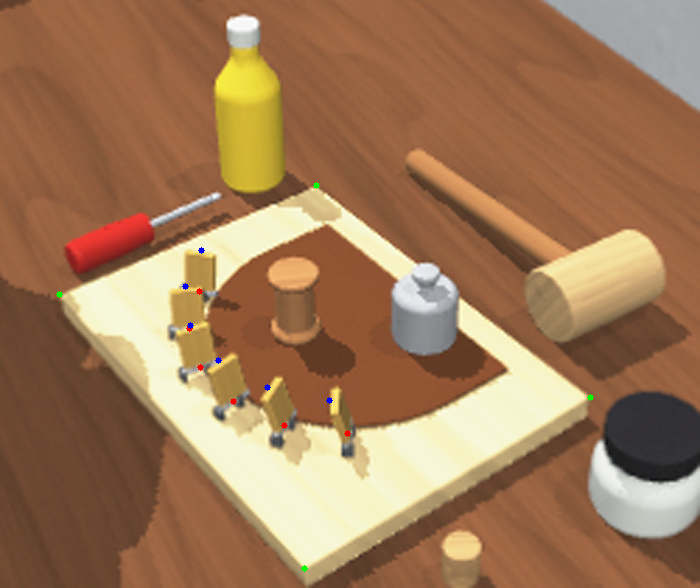

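Both overlays fit to about 4 mm or better: the predicted hinges sit between the block pairs, e.g. scene foot 4 at (272,189), side foot 3 at (200,367). The bottle is about 150 mm from the start point. This is close enough to set out, so next I plan the path.

```bash
cat >> h.py <<'E'
from scipy.spatial.transform import Rotation as Ro
def plan(wps,r=.112):
    """wps: (arc angle a, z) -> rows (tool-frame shift, twist), tool y along the tangent"""
    o=robot.get_obs();R=Ro.from_quat(o['orientation']);p=np.array(o['tcp_pos']);ty=R.as_matrix()[:,1];y0=np.arctan2(ty[1],ty[0])
    print('t',round(o['time'],2),p.round(4),'F',np.round(o['contact_force'],2),'q',np.round(o['joints'],2),'yaw',round(np.degrees(y0),1))
    for a,z in wps:
        q=np.r_[B(-r*np.cos(a),r*np.sin(a)),z]
        d=(yaw+np.pi/2-a-y0+np.pi)%(2*np.pi)-np.pi
        print(a,z,q.round(3),R.inv().apply(q-p).round(3).tolist(),round(-d/np.pi,3))
E
python3 -c "
from h import *
plan([(1.33,.2),(1.33,.12),(1.33,.06),(1.33,.04)])"
```

```text
t 0.1 [0.2457 0.4914 0.2087] F [-0.02  0.17 -0.04] q [ 0.97  0.33 -0.19  1.05 -0.    1.44] yaw 63.4
1.33 0.2 [0.501 0.059 0.2  ] [-0.422, -0.273, 0.009] 0.224
1.33 0.12 [0.501 0.059 0.12 ] [-0.422, -0.273, 0.089] 0.224
1.33 0.06 [0.501 0.059 0.06 ] [-0.422, -0.273, 0.149] 0.224
1.33 0.04 [0.501 0.059 0.04 ] [-0.422, -0.273, 0.169] 0.224
```

Call:
apply_moves(fingers=[1,1,1,1,1,1,1,1], delta_pos=[[-0.422,-0.273,0.009],[-0.422,-0.273,0.009],[-0.422,-0.273,0.009],[-0.422,-0.273,0.009],[-0.422,-0.273,0.009],[-0.422,-0.273,0.009],[-0.422,-0.273,0.009],[-0.422,-0.273,0.009]], twist=[0.224,0.224,0.224,0.224,0.224,0.224,0.224,0.224])

```text
time: 0.9
tcp_pos: [0.4496, 0.1455, 0.2021]
orientation: [0.551, 0.834, 0.0, -0.0]
contact_force: [0.6, 0.9, 0.6]
gripper_width: -0.0002
finger_force: 0.0
```

```bash
python3 -c "
from h import *
plan([(1.33,.1)])"
```

```text
t 0.9 [0.4496 0.1455 0.2021] F [0.64 0.94 0.62] q [ 0.16  0.19 -0.4   0.98  0.    1.32] yaw 23.1
1.33 0.1 [0.501 0.059 0.1  ] [-0.1, 0.013, 0.102] 0.0
```

Call:
apply_moves(fingers=[1,1,1,1,1,1,1], delta_pos=[[-0.04,0.005,0.01],[-0.08,0.01,0.03],[-0.1,0.013,0.06],[-0.1,0.013,0.09],[-0.1,0.013,0.102],[-0.1,0.013,0.102],[-0.1,0.013,0.102]], twist=[0,0,0,0,0,0,0])

```text
time: 1.6
tcp_pos: [0.5005, 0.061, 0.1009]
orientation: [0.551, 0.835, 0.0, 0.0]
contact_force: [0.2, -0.6, 0.5]
gripper_width: 0.0001
finger_force: 0.0
```

```bash
python3 -c "
from h import *
for n in ('wrist','scene'):
    im=cams.read_camera(n)[:,:,::-1]
    if n=='scene': im=cv2.resize(im[130:330,90:360],None,fx=2.8,fy=2.8)
    cv2.imwrite(f'pics/{n}2.png',im)
plan([(1.33,.04),(1.25,.04)])
H=[np.r_[B(-.11*np.cos(a),.11*np.sin(a)),.024] for a in A]
print(proj('wrist',H).round().tolist())
"
```

```text
t 1.7 [0.5014 0.0611 0.1017] F [-0.17  0.05  0.24] q [-0.03  0.35 -0.47  0.76  0.    1.14] yaw 23.2
1.33 0.04 [0.501 0.059 0.04 ] [-0.002, -0.002, 0.062] 0.0
1.25 0.04 [0.492 0.055 0.04 ] [-0.002, -0.011, 0.062] -0.025
[[244.0, 271.0], [196.0, 304.0], [168.0, 347.0], [162.0, 394.0], [175.0, 438.0], [205.0, 474.0]]
```

View pics/wrist2.png

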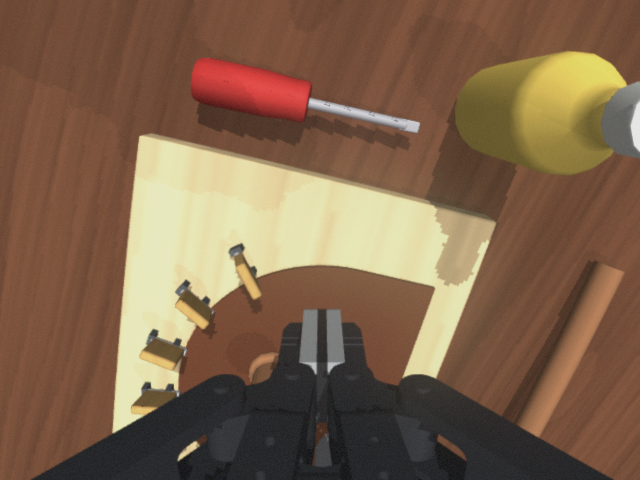

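View pics/scene2.png

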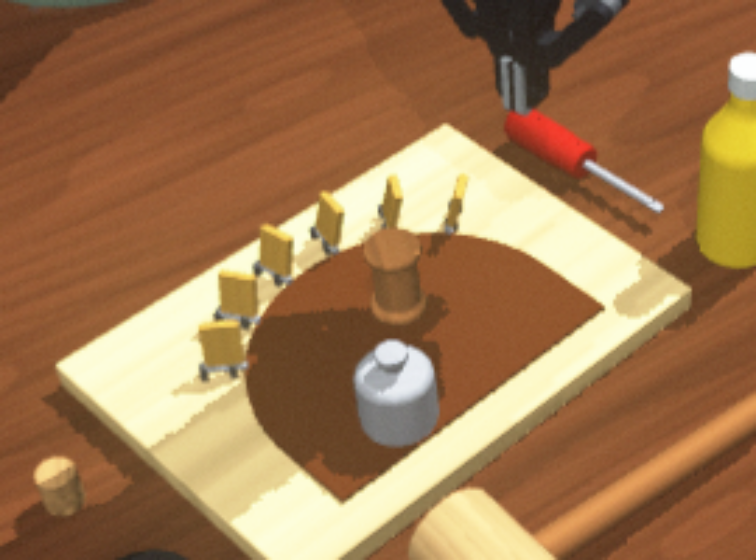

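The wrist view shows foot 1's hinge at about (245,262) against a predicted (244,271), and foot 2's at (195,297) against (196,304), so the error is about 5 mm. The closed fingertips are behind foot 1 with clear space below. Now I descend and start the sweep.

Call:
apply_moves(fingers=[1,1,1,1,1,1], delta_pos=[[-0.002,-0.001,0.02],[-0.002,-0.001,0.04],[-0.002,-0.001,0.055],[-0.002,-0.001,0.062],[-0.002,-0.001,0.062],[-0.002,-0.001,0.062]], twist=[0,0,0,0,0,0])

```text
time: 2.3
tcp_pos: [0.5011, 0.0585, 0.0392]
orientation: [0.551, 0.835, 0.0, 0.001]
contact_force: [0.6, -0.2, 0.0]
gripper_width: 0.0003
finger_force: 0.0
```

```bash
python3 -c "
from h import *
plan([(a,.04) for a in (1.28,1.22,1.16,1.1,1.04,.98,.92,.87)])"
```

```text
t 2.3 [0.5011 0.0585 0.0392] F [ 0.61 -0.16  0.04] q [-0.03  0.43 -0.53  0.6   0.    1.14] yaw 23.1
1.28 0.04 [0.495 0.056 0.04 ] [0.0, -0.006, -0.001] -0.016
1.22 0.04 [0.49  0.053 0.04 ] [-0.0, -0.013, -0.001] -0.035
1.16 0.04 [0.484 0.05  0.04 ] [-0.001, -0.019, -0.001] -0.054
1.1 0.04 [0.478 0.046 0.04 ] [-0.003, -0.026, -0.001] -0.073
1.04 0.04 [0.473 0.042 0.04 ] [-0.004, -0.032, -0.001] -0.092
0.98 0.04 [0.468 0.037 0.04 ] [-0.007, -0.039, -0.001] -0.111
0.92 0.04 [0.463 0.032 0.04 ] [-0.009, -0.045, -0.001] -0.13
0.87 0.04 [0.459 0.028 0.04 ] [-0.011, -0.05, -0.001] -0.146
```

Call:
apply_moves(fingers=[1,1,1,1,1,1,1,1], delta_pos=[[0,-0.006,-0.001],[0,-0.013,-0.001],[-0.001,-0.019,-0.001],[-0.003,-0.026,-0.001],[-0.004,-0.032,-0.001],[-0.007,-0.039,-0.001],[-0.009,-0.045,-0.001],[-0.011,-0.05,-0.001]], twist=[-0.016,-0.035,-0.054,-0.073,-0.092,-0.111,-0.13,-0.146])

```text
time: 3.1
tcp_pos: [0.4593, 0.0283, 0.0404]
orientation: [0.346, 0.938, 0.0, 0.001]
contact_force: [-0.2, -0.4, 0.7]
gripper_width: -0.0001
finger_force: 0.0
```

```bash
python3 -c "
from h import *
im=cams.read_camera('scene')[:,:,::-1];a=cv2.resize(im[130:330,90:360],None,fx=2,fy=2)
im=cams.read_camera('side')[:,:,::-1];b=cv2.resize(im[200:400,190:400],None,fx=1.2,fy=2)
cv2.imwrite('pics/c3.png',np.hstack([a,b]))
plan([(a,.04) for a in (.82,.77,.72,.67,.62,.57,.52,.48)])"
```

```text
t 3.2 [0.459  0.0283 0.0402] F [ 0.64 -0.47 -0.07] q [-0.1   0.36 -0.65  0.56 -0.    0.61] yaw 49.4
0.82 0.04 [0.456 0.024 0.04 ] [-0.0, -0.005, 0.0] -0.016
0.77 0.04 [0.453 0.019 0.04 ] [-0.001, -0.011, 0.0] -0.032
0.72 0.04 [0.449 0.015 0.04 ] [-0.002, -0.016, 0.0] -0.048
0.67 0.04 [0.447 0.01  0.04 ] [-0.003, -0.022, 0.0] -0.064
0.62 0.04 [0.444 0.005 0.04 ] [-0.004, -0.027, 0.0] -0.08
0.57 0.04 [ 0.442 -0.     0.04 ] [-0.005, -0.033, 0.0] -0.096
0.52 0.04 [ 0.44  -0.005  0.04 ] [-0.007, -0.038, 0.0] -0.112
0.48 0.04 [ 0.438 -0.01   0.04 ] [-0.009, -0.042, 0.0] -0.125
```

View pics/c3.png

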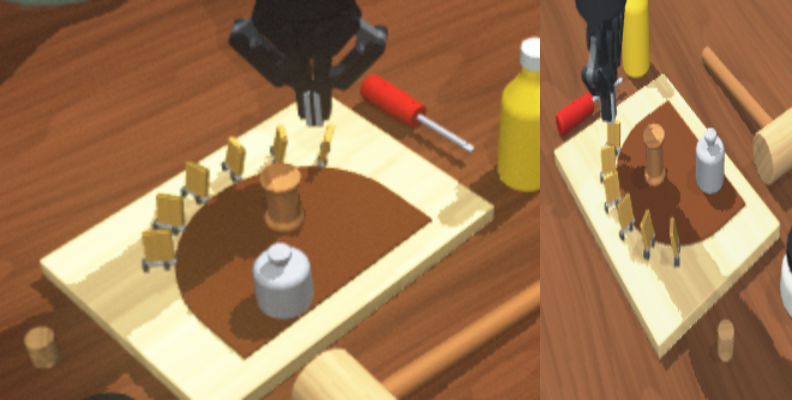

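The composite shows foot 1 still standing, with its top at (330,127) in the left part, and the fingertip at (315,122) just beyond it. I check where the reported TCP projects.

```bash
python3 -c "
from h import *
p=np.array(robot.get_obs()['tcp_pos'])
print('tcp scene',((proj('scene',[p])-[90,130])*2).round(), 'side',((proj('side',[p])-[190,200])*[1.2,2]+[540,0]).round())
h=np.r_[B(-.11*np.cos(.9),.11*np.sin(.9)),.024]
print('h1',((proj('scene',[h])-[90,130])*2).round(),((proj('side',[h])-[190,200])*[1.2,2]+[540,0]).round())
def tri(us,ud):
    P=[]
    for n in('scene','side'):
        m=cams.camera_model(n);P.append(np.c_[cv2.Rodrigues(np.array(m['rvec'],float))[0],np.array(m['tvec'],float).ravel()])
    pts=[]
    for n,u in(('scene',us),('side',ud)):
        m=cams.camera_model(n);pts.append(cv2.undistortPoints(np.array(u,float).reshape(1,1,2),np.array(m['K'],float),np.array(m['D'],float)).reshape(2,1))
    X=cv2.triangulatePoints(P[0],P[1],pts[0],pts[1]);return (X[:3]/X[3]).ravel().round(4)
print(tri([90+315/2,130+124/2],[190+70/1.2,200+121/2]))
for s,d in(((90+450/2.8,160+146/2.8),(180+200/2.8,170+297/2.8)),((90+219/2.8,160+287/2.8),(180+348/2.8,170+441/2.8)),((90+272/2.8,160+190/2.8),(180+197/2.8,170+370/2.8))): print(tri(s,d))
" ; ls pics
```

```text
tcp scene [[315. 140.]] side [[610. 136.]]
h1 [[320. 156.]] [[613. 147.]]
[0.4603 0.0288 0.0581]
[0.4644 0.0301 0.0158]
[ 0.4903 -0.1426  0.0198]
[ 0.433  -0.0699  0.0286]
c3.png
scene0.png
scene1.png
scene2.png
side0.png
side1.png
wrist2.png
```

```bash
python3 -c "
from h import *
o=robot.get_obs();p=np.array(o['tcp_pos']);z=Ro.from_quat(o['orientation']).as_matrix()[:,2]
print(robot.grip_depth,o['gripper_width'],[(d,proj('wrist',[p-z*d]).round().tolist()) for d in(0,.01,.018,.025)])
im=cams.read_camera('wrist')[:,:,::-1]
cv2.imwrite('pics/w4.png',im)
im=cams.read_camera('scene')[:,:,::-1];
j=cv2.resize(im[150:230,200:300],None,fx=6,fy=6,interpolation=cv2.INTER_NEAREST)
u=((proj('scene',[p,p-z*.01,p-z*.02])-[200,150]+.5)*6).astype(int)
for q in u: cv2.circle(j,tuple(map(int,q)),3,(255,0,0),-1)
cv2.imwrite('pics/s4.png',j)
"
```

```text
0.0187 -0.00021709912564833037 [(0, [[320.0, 308.0]]), (0.01, [[320.0, 319.0]]), (0.018, [[320.0, 329.0]]), (0.025, [[320.0, 339.0]])]
```

View pics/s4.png

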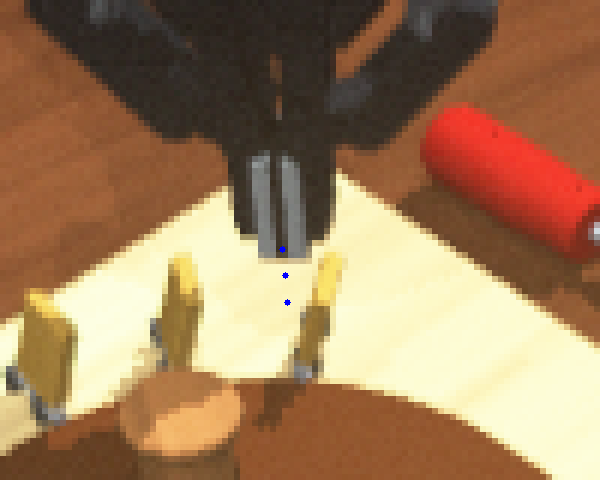

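The zoom shows the silver fingertips ending at (283,258), well above the projected TCP (287,302). The real tip is about 17 mm higher than reported, so it passed over foot 1. I back off above the row and come down lower: a commanded z of 28 mm should put the tip near 45 mm, and it would clear the flat feet even if the report were right.

```bash
python3 -c "
from h import *
plan([(.87,.07),(1.1,.07),(1.33,.07),(1.36,.028)])"
```

```text
t 3.3 [0.4595 0.0286 0.04  ] F [ 0.97 -0.63 -0.41] q [-0.1   0.36 -0.65  0.56  0.    0.61] yaw 49.3
0.87 0.07 [0.459 0.028 0.07 ] [-0.0, -0.0, -0.03] -0.001
1.1 0.07 [0.478 0.046 0.07 ] [-0.003, 0.025, -0.03] 0.072
1.33 0.07 [0.501 0.059 0.07 ] [-0.012, 0.05, -0.03] 0.146
1.36 0.028 [0.504 0.06  0.028] [-0.013, 0.052, 0.012] 0.155
```

Call:
apply_moves(fingers=[1,1,1,1,1,1,1,1], delta_pos=[[0,0,-0.03],[-0.003,0.025,-0.03],[-0.012,0.05,-0.03],[-0.013,0.052,-0.03],[-0.013,0.052,-0.01],[-0.013,0.052,0.005],[-0.013,0.052,0.012],[-0.013,0.052,0.012]], twist=[0,0.045,0.09,0.135,0.15,0.15,0.15,0.15])

```text
time: 4.1
tcp_pos: [0.5017, 0.0598, 0.0266]
orientation: [0.556, 0.831, -0.0, -0.001]
contact_force: [0.3, 1.3, -0.5]
gripper_width: -0.0001
finger_force: 0.0
```

```bash
python3 -c "
from h import *
im=cams.read_camera('scene')[:,:,::-1];a=cv2.resize(im[150:280,155:285],None,fx=3,fy=3)
p=np.array(robot.get_obs()['tcp_pos'])
im=cams.read_camera('side')[:,:,::-1];b=cv2.resize(im[225:355,200:330],None,fx=3,fy=3)
for j,n,o in((a,'scene',(155,150)),(b,'side',(200,225))):
    for q in (proj(n,[p,p+[0,0,.017]])-o+.5)*3: cv2.circle(j,tuple(map(int,q)),2,(255,0,0),-1)
cv2.imwrite('pics/c5.png',np.hstack([a,b]))
plan([(a,.028) for a in (1.28,1.22,1.16,1.1,1.04,.98,.92,.87)])"
```

```text
t 4.2 [0.5027 0.0596 0.0277] F [-0.46 -0.16  0.65] q [-0.03  0.45 -0.54  0.58  0.    1.15] yaw 22.4
1.28 0.028 [0.495 0.056 0.028] [-0.0, -0.008, -0.0] -0.02
1.22 0.028 [0.49  0.053 0.028] [-0.001, -0.015, -0.0] -0.039
1.16 0.028 [0.484 0.05  0.028] [-0.002, -0.021, -0.0] -0.058
1.1 0.028 [0.478 0.046 0.028] [-0.003, -0.028, -0.0] -0.077
1.04 0.028 [0.473 0.042 0.028] [-0.005, -0.034, -0.0] -0.096
0.98 0.028 [0.468 0.037 0.028] [-0.007, -0.041, -0.0] -0.115
0.92 0.028 [0.463 0.032 0.028] [-0.01, -0.047, -0.0] -0.135
0.87 0.028 [0.459 0.028 0.028] [-0.012, -0.052, -0.0] -0.15
```

View pics/c5.png

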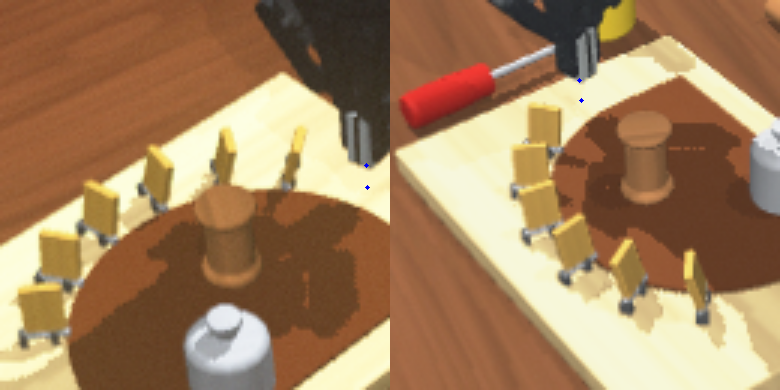

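Both views show the fingertip on the +17 mm marker: left (366,166), right (579,80). The real tip is therefore at about 45 mm, behind foot 1 and overlapping its top by about 8 mm. Now I sweep foot 1.

Call:
apply_moves(fingers=[1,1,1,1,1,1,1,1], delta_pos=[[0,-0.008,0.001],[-0.001,-0.015,0.002],[-0.002,-0.021,0.002],[-0.003,-0.028,0.002],[-0.005,-0.034,0.002],[-0.007,-0.041,0.002],[-0.01,-0.047,0.002],[-0.012,-0.052,0.002]], twist=[-0.02,-0.039,-0.058,-0.077,-0.096,-0.115,-0.135,-0.15])

```text
time: 5.0
tcp_pos: [0.4595, 0.0284, 0.0262]
orientation: [0.346, 0.938, 0.0, 0.001]
contact_force: [0.5, -0.8, -0.8]
gripper_width: -0.0
finger_force: 0.0
```

```bash
cat >> h.py <<'E'
def up():
    """brass share round each foot's open upper half, start and now, per view"""
    for n in('scene','side'):
        r=[]
        for im in(cv2.imread(f'pics/{n}0.png'),cams.read_camera(n)[:,:,::-1]):
            m=cv2.inRange(cv2.cvtColor(np.ascontiguousarray(im),cv2.COLOR_BGR2HSV),(15,120,90),(30,230,255))
            r.append([round(float(m[int(v)-3:int(v)+4,int(u)-3:int(u)+4].mean()/255),2) for u,v in proj(n,[np.r_[B(-.11*np.cos(a)+.007*np.sin(a),.11*np.sin(a)+.007*np.cos(a)),.044] for a in A])])
        print(n,r)
E
python3 -c "
from h import *
up()
plan([(a,.026) for a in (.82,.77,.72,.67,.62,.57,.52,.48)])"
```

```text
scene [[0.51, 0.8, 1.0, 1.0, 1.0, 1.0], [0.06, 0.8, 0.98, 1.0, 1.0, 1.0]]
side [[1.0, 1.0, 0.96, 0.94, 0.88, 0.71], [0.0, 1.0, 0.96, 0.94, 0.86, 0.71]]
t 5.1 [0.4591 0.0283 0.0261] F [-0.02 -0.08  0.47] q [-0.1   0.39 -0.66  0.52 -0.    0.61] yaw 49.3
0.82 0.026 [0.456 0.024 0.026] [-0.0, -0.005, 0.0] -0.017
0.77 0.026 [0.453 0.019 0.026] [-0.001, -0.011, 0.0] -0.033
0.72 0.026 [0.449 0.015 0.026] [-0.002, -0.017, 0.0] -0.048
0.67 0.026 [0.447 0.01  0.026] [-0.002, -0.022, 0.0] -0.064
0.62 0.026 [0.444 0.005 0.026] [-0.004, -0.028, 0.0] -0.08
0.57 0.026 [ 0.442 -0.     0.026] [-0.005, -0.033, 0.0] -0.096
0.52 0.026 [ 0.44  -0.005  0.026] [-0.007, -0.038, 0.0] -0.112
0.48 0.026 [ 0.438 -0.01   0.026] [-0.009, -0.042, 0.0] -0.125
```

Call:
apply_moves(fingers=[1,1,1,1,1,1,1,1], delta_pos=[[0,-0.005,0],[-0.001,-0.011,0],[-0.002,-0.017,0],[-0.002,-0.022,0],[-0.004,-0.028,0],[-0.005,-0.033,0],[-0.007,-0.038,0],[-0.009,-0.042,0]], twist=[-0.017,-0.033,-0.048,-0.064,-0.08,-0.096,-0.112,-0.125])

```text
time: 5.9
tcp_pos: [0.4391, -0.0093, 0.0259]
orientation: [0.157, 0.988, 0.0, 0.001]
contact_force: [-0.6, -0.6, 0.1]
gripper_width: -0.0001
finger_force: 0.0
```

```bash
python3 -c "
from h import *
up()
plan([(a,.026) for a in (.43,.38,.33,.28,.23,.19,.15,.12)])"
```

```text
scene [[0.51, 0.8, 1.0, 1.0, 1.0, 1.0], [0.0, 0.0, 0.98, 1.0, 1.0, 1.0]]
side [[1.0, 1.0, 0.96, 0.94, 0.88, 0.71], [0.0, 0.0, 0.96, 0.94, 0.86, 0.71]]
t 6.0 [ 0.4391 -0.0094  0.0258] F [-0.19  0.01 -0.37] q [-0.19  0.36 -0.71  0.5  -0.    0.13] yaw 71.8
0.43 0.026 [ 0.436 -0.015  0.026] [0.001, -0.006, -0.0] -0.016
0.38 0.026 [ 0.435 -0.02   0.026] [0.0, -0.012, -0.0] -0.032
0.33 0.026 [ 0.434 -0.026  0.026] [-0.0, -0.017, -0.0] -0.048
0.28 0.026 [ 0.433 -0.031  0.026] [-0.001, -0.023, -0.0] -0.064
0.23 0.026 [ 0.433 -0.037  0.026] [-0.003, -0.028, -0.0] -0.08
0.19 0.026 [ 0.433 -0.041  0.026] [-0.004, -0.032, -0.0] -0.092
0.15 0.026 [ 0.433 -0.046  0.026] [-0.005, -0.037, -0.0] -0.105
0.12 0.026 [ 0.433 -0.049  0.026] [-0.006, -0.04, -0.0] -0.115
```

Feet 1 and 2 are down. Foot 3 next.

Call:
apply_moves(fingers=[1,1,1,1,1,1,1,1], delta_pos=[[0.001,-0.006,0],[0,-0.012,0],[0,-0.017,0],[-0.001,-0.023,0],[-0.003,-0.028,0],[-0.004,-0.032,0],[-0.005,-0.037,0],[-0.006,-0.04,0]], twist=[-0.016,-0.032,-0.048,-0.064,-0.08,-0.092,-0.105,-0.115])

```text
time: 6.8
tcp_pos: [0.4322, -0.0491, 0.0256]
orientation: [-0.022, 1.0, -0.0, 0.0]
contact_force: [-0.2, 0.2, -0.3]
gripper_width: -0.0001
finger_force: 0.0
```

```bash
python3 -c "
from h import *
up()
plan([(a,.026) for a in (.07,.02,-.03,-.08,-.13,-.17,-.21,-.24)])"
```

```text
scene [[0.51, 0.8, 1.0, 1.0, 1.0, 1.0], [0.0, 0.0, 0.0, 1.0, 1.0, 1.0]]
side [[1.0, 1.0, 0.96, 0.94, 0.88, 0.71], [0.0, 0.0, 0.0, 0.96, 0.84, 0.71]]
t 6.9 [ 0.4323 -0.0491  0.0256] F [0.64 0.05 0.31] q [-0.28  0.35 -0.72  0.5   0.   -0.33] yaw 92.5
0.07 0.026 [ 0.433 -0.055  0.026] [-0.0, -0.006, -0.0] -0.016
0.02 0.026 [ 0.434 -0.06   0.026] [-0.001, -0.011, -0.0] -0.032
-0.03 0.026 [ 0.435 -0.066  0.026] [-0.002, -0.017, -0.0] -0.047
-0.08 0.026 [ 0.436 -0.071  0.026] [-0.003, -0.022, -0.0] -0.063
-0.13 0.026 [ 0.437 -0.077  0.026] [-0.004, -0.028, -0.0] -0.079
-0.17 0.026 [ 0.439 -0.081  0.026] [-0.005, -0.032, -0.0] -0.092
-0.21 0.026 [ 0.44  -0.085  0.026] [-0.006, -0.036, -0.0] -0.105
-0.24 0.026 [ 0.441 -0.088  0.026] [-0.007, -0.04, -0.0] -0.114
```

Call:
apply_moves(fingers=[1,1,1,1,1,1,1,1], delta_pos=[[0,-0.006,0],[-0.001,-0.011,0],[-0.002,-0.017,0],[-0.003,-0.022,0],[-0.004,-0.028,0],[-0.005,-0.032,0],[-0.006,-0.036,0],[-0.007,-0.04,0]], twist=[-0.016,-0.032,-0.047,-0.063,-0.079,-0.092,-0.105,-0.114])

```text
time: 7.7
tcp_pos: [0.4408, -0.0885, 0.0254]
orientation: [-0.2, 0.98, -0.0, 0.0]
contact_force: [0.5, -0.1, -0.5]
gripper_width: -0.0
finger_force: 0.0
```

```bash
python3 -c "
from h import *
up()
plan([(a,.026) for a in (-.29,-.34,-.39,-.44,-.49,-.53,-.57,-.6)])"
```

```text
scene [[0.51, 0.8, 1.0, 1.0, 1.0, 1.0], [0.0, 0.0, 0.0, 0.1, 1.0, 1.0]]
side [[1.0, 1.0, 0.96, 0.94, 0.88, 0.71], [0.0, 0.0, 0.94, 0.0, 0.86, 0.71]]
t 7.8 [ 0.441  -0.0887  0.0255] F [-0.43 -0.79  0.18] q [-0.36  0.37 -0.68  0.51  0.   -0.76] yaw 113.0
-0.29 0.026 [ 0.444 -0.093  0.026] [-0.001, -0.005, -0.001] -0.016
-0.34 0.026 [ 0.446 -0.098  0.026] [-0.001, -0.011, -0.001] -0.032
-0.39 0.026 [ 0.449 -0.103  0.026] [-0.002, -0.017, -0.001] -0.048
-0.44 0.026 [ 0.452 -0.108  0.026] [-0.003, -0.022, -0.001] -0.064
-0.49 0.026 [ 0.455 -0.112  0.026] [-0.004, -0.028, -0.001] -0.08
-0.53 0.026 [ 0.458 -0.116  0.026] [-0.005, -0.032, -0.001] -0.093
-0.57 0.026 [ 0.461 -0.119  0.026] [-0.007, -0.036, -0.001] -0.105
-0.6 0.026 [ 0.463 -0.122  0.026] [-0.008, -0.039, -0.001] -0.115
```

The side reading for foot 3 is ambiguous, so I look at it.

```bash
python3 -c "
from h import *
im=cams.read_camera('scene')[:,:,::-1];a=cv2.resize(im[165:265,145:275],None,fx=3,fy=3)
im=cams.read_camera('side')[:,:,::-1];b=cv2.resize(im[245:345,210:340],None,fx=3,fy=3)
cv2.imwrite('pics/c6.png',np.hstack([a,b]))"
```

```text
(no output)
```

View pics/c6.png

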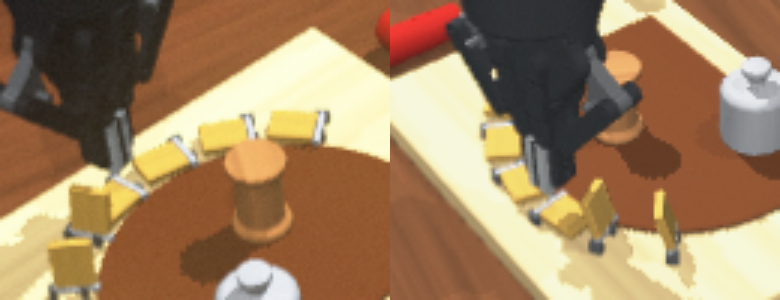

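Feet 1–4 lie flat (left: (295,125), (228,133), (165,158), (125,195)) and feet 5–6 still stand. The side reading was only flat brass in the patch. I continue with foot 5.

Call:
apply_moves(fingers=[1,1,1,1,1,1,1,1], delta_pos=[[-0.001,-0.005,0],[-0.001,-0.011,-0.001],[-0.002,-0.017,-0.001],[-0.003,-0.022,-0.001],[-0.004,-0.028,-0.001],[-0.005,-0.032,-0.001],[-0.007,-0.036,-0.001],[-0.008,-0.039,-0.001]], twist=[-0.016,-0.032,-0.048,-0.064,-0.08,-0.093,-0.105,-0.115])

```text
time: 8.7
tcp_pos: [0.4632, -0.1211, 0.0263]
orientation: [-0.373, 0.928, 0.0, 0.0]
contact_force: [-0.5, 0.3, -0.7]
gripper_width: 0.0002
finger_force: 0.0
```

```bash
python3 -c "
from h import *
up()
plan([(a,.026) for a in (-.65,-.7,-.75,-.8,-.85,-.89,-.93,-.97)])"
```

```text
scene [[0.51, 0.8, 1.0, 1.0, 1.0, 1.0], [0.0, 0.0, 0.0, 0.1, 0.0, 1.0]]
side [[1.0, 1.0, 0.96, 0.94, 0.88, 0.71], [0.0, 0.61, 0.94, 0.53, 0.14, 0.71]]
t 8.8 [ 0.4634 -0.1213  0.0263] F [-0.57 -0.14  0.89] q [-0.41  0.41 -0.61  0.55  0.   -1.17] yaw 133.8
-0.65 0.026 [ 0.467 -0.126  0.026] [0.0, -0.006, 0.0] -0.015
-0.7 0.026 [ 0.472 -0.13   0.026] [-0.0, -0.012, 0.0] -0.031
-0.75 0.026 [ 0.476 -0.133  0.026] [-0.001, -0.017, 0.0] -0.047
-0.8 0.026 [ 0.48  -0.136  0.026] [-0.002, -0.023, 0.0] -0.063
-0.85 0.026 [ 0.485 -0.139  0.026] [-0.003, -0.028, 0.0] -0.079
-0.89 0.026 [ 0.489 -0.142  0.026] [-0.004, -0.033, 0.0] -0.092
-0.93 0.026 [ 0.493 -0.144  0.026] [-0.006, -0.037, 0.0] -0.105
-0.97 0.026 [ 0.497 -0.146  0.026] [-0.007, -0.041, 0.0] -0.117
```

Call:
apply_moves(fingers=[1,1,1,1,1,1,1,1], delta_pos=[[0,-0.006,0],[0,-0.012,0],[-0.001,-0.017,0],[-0.002,-0.023,0],[-0.003,-0.028,0],[-0.004,-0.033,0],[-0.006,-0.037,0],[-0.007,-0.041,0]], twist=[-0.015,-0.031,-0.047,-0.063,-0.079,-0.092,-0.105,-0.117])

```text
time: 9.6
tcp_pos: [0.4964, -0.1456, 0.0262]
orientation: [-0.536, 0.844, 0.0, -0.0]
contact_force: [0.8, -0.6, -0.5]
gripper_width: -0.0
finger_force: 0.0
```

Call:
apply_moves(fingers=[1,1,1,1,1,1,1], delta_pos=[[0,0,0],[0,0,-0.02],[0,0,-0.05],[0,0,-0.09],[0,0,-0.13],[0,0,-0.15],[0,0,-0.15]], twist=[0,0,0,0,0,0,0])

```text
time: 10.3
tcp_pos: [0.4983, -0.1466, 0.1795]
orientation: [-0.536, 0.844, -0.003, 0.002]
contact_force: [0.1, -0.6, -1.1]
gripper_width: 0.0003
finger_force: 0.0
```

```bash
python3 -c "
from h import *
up()
o=robot.get_obs();print(o['time'],o['tcp_pos'],o['contact_force'])
# brass share at the flat feet (scene view)
im=np.ascontiguousarray(cams.read_camera('scene')[:,:,::-1])
m=cv2.inRange(cv2.cvtColor(im,cv2.COLOR_BGR2HSV),(15,120,90),(30,230,255))
for u,v in proj('scene',[np.r_[B(-.11*np.cos(a)-.016*np.sin(a),.11*np.sin(a)-.016*np.cos(a)),.027] for a in A]): print(round(m[int(v)-2:int(v)+3,int(u)-3:int(u)+4].mean()/255,2))
"
```

```text
scene [[0.51, 0.8, 1.0, 1.0, 1.0, 1.0], [0.0, 0.0, 0.0, 0.1, 0.35, 0.76]]
side [[1.0, 1.0, 0.96, 0.94, 0.88, 0.71], [0.0, 0.76, 0.94, 0.55, 0.14, 0.0]]
10.4 [ 0.49614126 -0.14574401  0.17605336] [-0.35169221 -0.8332466   0.44830266]
1.0
1.0
1.0
0.94
1.0
1.0
```

```bash
python3 -c "
from h import *
for n in('scene','side'):
  for im in(cv2.imread(f'pics/{n}0.png'),np.ascontiguousarray(cams.read_camera(n)[:,:,::-1])):
    m=cv2.inRange(cv2.cvtColor(im,cv2.COLOR_BGR2HSV),(15,120,90),(30,230,255))
    print(n,[round(m[int(v)-2:int(v)+3,int(u)-3:int(u)+4].mean()/255,2) for u,v in proj(n,[np.r_[B(-.11*np.cos(a)-.016*np.sin(a),.11*np.sin(a)-.016*np.cos(a)),.027] for a in A])])
    u,v=proj(n,[np.r_[B(-.11*np.cos(.9)-.007*np.sin(.9),-.11*np.sin(.9)+.007*np.cos(.9)),.044]])[0].astype(int)
    print(im[v-3:v+4:3,u-3:u+4:3].tolist())
"
```

```text
scene [np.float64(0.0), np.float64(0.0), np.float64(0.14), np.float64(0.86), np.float64(1.0), np.float64(0.0)]
[[[94, 206, 242], [92, 199, 237], [89, 196, 235]], [[57, 122, 156], [57, 126, 159], [58, 123, 157]], [[56, 121, 156], [61, 128, 160], [58, 122, 156]]]
scene [np.float64(1.0), np.float64(1.0), np.float64(1.0), np.float64(0.94), np.float64(1.0), np.float64(1.0)]
[[[203, 249, 252], [104, 201, 235], [101, 217, 246]], [[202, 249, 252], [101, 217, 246], [101, 215, 245]], [[108, 215, 243], [103, 219, 247], [102, 218, 246]]]
side [np.float64(1.0), np.float64(0.94), np.float64(0.49), np.float64(0.0), np.float64(0.03), np.float64(0.0)]
[[[52, 85, 146], [112, 222, 245], [51, 95, 120]], [[52, 86, 146], [114, 225, 246], [50, 95, 119]], [[54, 87, 147], [67, 131, 164], [52, 96, 120]]]
side [np.float64(1.0), np.float64(1.0), np.float64(1.0), np.float64(1.0), np.float64(1.0), np.float64(1.0)]
[[[53, 87, 149], [55, 87, 149], [52, 87, 150]], [[51, 86, 148], [54, 87, 149], [53, 88, 149]], [[53, 86, 149], [54, 87, 149], [54, 87, 149]]]
```

All six feet show flat in both views: foot 6's flat patch went from 0 to 1.0, and its upright spot is now bare leather. The hand is clear, so I hand it in.

```bash
python3 -c "
from plant import robot
print(robot.finish_job())"
```

```text
the job is handed in; nothing more can be done
None
```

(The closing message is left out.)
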